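# Lock a rail nut into the bench accessory rail

## Robot

A 6-joint arm with a two-finger parallel gripper is mounted at the origin on the work surface. World frame = base frame: x ahead of the robot, y to its left, z up, the work surface at z = 0. Lengths are in m, angles in rad, forces in N, time in s.
With the tool pointing down it reaches from about 0.3 to 0.875 m from the base axis. Payload 6.4 kg.
Tool frame: the origin (TCP) lies at the centre of the arm's flange, where the gripper is bolted on; the fingertips stand ctrl.finger_overhang ahead of it and the grasp point (between the pads) lies 147 mm ahead of it (ctrl.finger_overhang is the distance from the TCP to the fingertips, in m); z points along the fingers, y is the line along which they close (so a half turn about z gives the same grasp; the last joint's range is limited). The gripper opens to 88 mm and grips with 3 to 60 N. Pads are 18 mm wide; open, the fingers measure 123 mm over their backs; the gripper's body (75 mm by 187 mm) begins 45 mm behind the grasp point.
Start: joints at [-1.358, 0.181, 1.607, -0, 1.354, -0.206], TCP at [0.234, -0.525, 0.405] pointing down, gripper open.
Joint ranges: [-2.99, 2.99], [-0.89, 2.07], [0.3, 2.58], [-1.14, 4.28], [0, 2.63], [-3.12, 3.12]. Speed limits (rad/s): [2.57, 2.57, 3.01, 3.14, 3.14, 3.14].

## Interface

Orientations are given as a rotation vector (axis times angle).
In Python, from rig import ctrl gives the robot as it stands. The module is installed in compiled form; this text tells all that it offers.
- The arm moves only by the tool play_rows, never from a script. Its arguments are lists of equal length, an entry for each row: "hand": the opening, from -1 (shut) to 1 (fully open); "dp": the shift along the tool's x, y, z in m, a list of three; "spin": the turn about the tool's z in degrees. In form: {"hand": [hand, ...], "dp": [[dx, dy, dz], ...], "spin": [spin, ...]}. A call has 1 to 10 rows; each row is the pose to reach, as a shift and turn from the pose commanded when the call began, along the tool's axes at that moment; what a row does not reach only later rows make up. A row lasts 1/12 s, in which the tool goes at most 41.7 mm and 7.16 degrees, less where a joint would pass 70% of its speed; a pose out of reach is approached as far as the arm can. A call with a gripper value outside its range is refused whole. The fingers move at their own pace and stop on an object; "newtons" is the grip in N (left out, the last holds). Time passes only in rows, so rows that repeat a pose let the fingers close. It gives the time, the measured TCP pose, the force, the opening and the grip force at its end, in the units of the state.
- ctrl.get_obs(): the state, without advancing time (a new reading comes with each control period).
- ctrl.snapshot(name): name is "scene" or "top" or "wrist"; returns (picture, depth): 420x560x3 uint8, blue, green, red; 420x560 float32, m along the optical axis (not along the pixel's ray), 0 where there is no reading.
- ctrl.get_calibration(name): a dict with "mtx" (3x3 intrinsics, pixels), "R" (3x3) and "t" (3): a world point X has camera coordinates R X + t. Camera axes: x right, y down, z forward; pixel columns grow to the right and rows downward; lengths in m; the calibration is good to about 2 mm. The wrist camera is an equidistant fisheye: a pixel r from the principal point sees the ray r / f radians off the axis. A picture is of the moment at which its call begins: read the wrist's pose just before it. get_calibration takes no time and is no camera call; for the wrist camera it gives the pose at the moment of the call.
- ctrl.hand_in(): hands the job in; it is judged then, once.
The state is a dict: "t": time; "q": joint angles; "joint_velocities": joint speeds; "joint_efforts": joint torques, N m; "tcp_pos": TCP position; "tcp_rot": TCP orientation; "force": force on the tool from outside, world axes, zero at the start; "wrist_torque": the same for the moment, N m; "grip_width": opening from 0.0 (shut) to 1.0 (fully open); "grip_force": force on a finger pad.
Only numpy, scipy, OpenCV 4.12 (cv2) and the standard library are available. Lean on these libraries where they do the work, as an engineer would, in place of code of your own. Each camera call takes 0.05 s, during which the arm holds its last target. There are 200 camera calls.

## Task

Take the rail nut with the oblong foot from the white tray and lock it into the slotted steel rail, about midway between the two posts already there: lower its foot lengthwise into the slot, press it down against the sprung strip, twist it a quarter turn and let the spring lift it so that its grooves catch the rail's lips. Neither push nor pull on the rail with more than about 15 N, which is all the spring needs; leave the nut upright and let go of it, and leave the round-footed screw and everything else on the bench where it is.

Things in the scene. Friction and masses are not known exactly. Their poses are not given: they have to be found in the camera images.
- nut: Rail nut, 120 g, upright in the tray. Steel foot 38 (own x) x 18 (own y) x 11 mm tall, lower long edges bevelled 2 mm. Two grooves cross the foot's top along own y: 5.5 mm wide, 5 mm deep, 13.25 mm either side of the middle. A round 12 mm stem, then a grip plate. Origin: centre of underside; z up; a half turn about z changes nothing.
- nut_grip (a point): Centre of the nut's flat grey grip plate, 57 mm above its underside. The plate is 36 mm along the nut's x, 12 mm thick along its y, 26 mm tall (44 to 70 mm above the underside): pinch it across the 12 mm.
- disc: Bystander beside the nut in the tray: a screw with the same stem and grip plate, but a round foot 32 mm across and 10 mm tall that does not fit the slot. Origin: centre of the underside. To be left alone.
- mount: Fixed grey base plate of the rail, 360 x 90 x 8 mm, with end brackets 64 mm tall. Origin: centre of its underside on the bench; own x runs along the rail, z up. Between the brackets a steel channel 320 mm long, 54 wide, 50 tall, exactly centred over the origin and parallel to own x, but set at an unknown height: its top lies anywhere from 59 to 83 mm above the bench.
- rail_mid (a point): Point on the base 59 mm above the bench over its middle (the lowest height of the channel's top; does not follow the channel). The channel's top has a slot 23.5 mm wide along the rail between two downturned lips, 3 mm thick, reaching 10 mm below the top, edges rounded; inside it is 48 mm wide. Two fixed posts 120 mm either side, tops 32 mm above the channel.
- strip (a joint): How far the sprung strip in the channel is pressed down, m: 0 at rest (its face 14 mm below the channel's top), 0.011 at its hard stop. Pushes up with about 5 N at rest plus 0.8 N per mm (12 N at 9 mm). The foot can turn under the lips only with the strip pressed over 7 mm; caught in the lips, the nut keeps it pressed about 2 mm.
- tray: Fixed white tray, 210 by 120 by 16 mm, floor 4 mm thick; the nut and the disc-foot screw stand in it about 55 mm either side of its middle along its own x. Origin: centre of its underside.
- rack: Bystander: white tube rack 70 by 160 by 83 mm. Origin: centre of its underside.
- slidebox: Bystander: slide box 80 by 100 by 34 mm. Origin: centre of its underside.
- jar: Bystander: amber jar, 52 mm across, 70 mm tall. Origin: centre of its underside.
- cup: Bystander: white cup, 70 mm across, 80 mm tall. Origin: centre of its underside.
- driver: Bystander: screwdriver about 200 mm long lying on the bench. Origin: under its middle.
- mouse: Bystander: black computer mouse 100 by 60 by 30 mm. Origin: centre of its underside.
Not all that is in view belongs to the job. Leave any purple look-alike of the nut alone.

How it is judged:
On the way, in this order (a step that is already met when the one before it is completed fails the run):
1. the nut's foot is in the slot lengthwise, down on the strip and pressing it (value of joint strip above 0.003 m and horizontal distance between nut and mount below 0.03 m and angle between the x axis of nut and the x axis of mount, either way round below 0.3 rad and contact force between nut and mount above 2 N), for 0.05 s.
2. the nut is turned a quarter turn under the lips while the strip is pressed (value of joint strip above 0.0055 m and horizontal distance between nut and mount below 0.03 m and angle between the x axis of nut and the y axis of mount, either way round below 0.25 rad), for 0.05 s.
At the end, for the whole second after the job is handed in: The nut sits in the rail within 30 mm of its middle, its foot square across the slot (within 0.15 rad) and centred (within 4 mm), upright within 0.1 rad, at rest, and both grooves have risen onto the lips: the strip has come back up to between 0.8 and 3.8 mm (value of joint strip between 0.0008 and 0.0038 m and horizontal distance between nut and mount below 0.03 m and y of nut in the frame of mount between -0.004 and 0.004 m and angle between the x axis of nut and the y axis of mount, either way round below 0.15 rad and angle between nut's own z axis and vertical below 0.1 rad and linear speed of nut below 0.01 m/s); the robot touches nothing.
It fails at once if the nut is forced against the rail: its contact forces on strip and lips add up to more than 40 N (contact force between nut and mount above 40 N).
It fails at once if the robot hits the rail with more than 30 N (contact force between any of the arm, the fingers and mount above 30 N).
It fails at once if the disc-foot screw or another bystander is shifted by more than 25 mm (distance of any of disc, rack, slidebox, jar, cup, driver, mouse from where it was at the start of the episode above 0.025 m).
It also fails if it takes over 51 s, if anything falls off the work surface, if the arm or the gripper's body presses on something with over 40 N, if the wrist force passes 120 N, or if a joint passes its speed limit or range.

## Working session

There is one attempt and no reset: what is moved stays moved. The work goes in short steps, Python scripts to look and compute and a tool call to move; the robot and the scene stay as the last step left them, time stands still between calls to the robot, and variables do not carry over. Pictures are saved under pics/ and viewed, at most 10 in all, crops included, and the job is handed in when it is done.

Besides the shell and the picture viewer there is one more tool, called after "Request:" as name(argument=value, ...) on one line, values as JSON. play_rows: Moves the arm, as the interface text tells. Its arguments: {"type":"object","properties":{"hand":{"type":"array"},"dp":{"type":"array"},"spin":{"type":"array"},"newtons":{"type":"number"}},"required":["hand","dp","spin"]}

```bash
mkdir -p pics
cat > h.py <<'E'
import numpy as np, cv2
from rig import ctrl
def snap(n,f):
    c=ctrl.get_calibration(n); im,d=ctrl.snapshot(n)
    cv2.imwrite(f'pics/{f}.png',im); np.savez(f'pics/{f}.npz',im=im,d=d,K=c['mtx'],R=c['R'],t=np.ravel(c['t']))
def load(f): return np.load(f'pics/{f}.npz')
def cloud(s,fish=False):
    K,R,t,d=s['K'],s['R'],s['t'],s['d']
    v,u=np.mgrid[:d.shape[0],:d.shape[1]]
    x=(u-K[0,2])/K[0,0]; y=(v-K[1,2])/K[1,1]
    if fish:
        r=np.hypot(x,y)+1e-9; k=np.tan(np.minimum(r,1.5))/r; x=x*k; y=y*k
    P=np.stack([x*d,y*d,d],-1)
    P=(P-t)@R
    P[d==0]=np.nan
    return P
E
python3 - <<'E'
from h import *
snap('scene','scene');snap('top','top')
o=ctrl.get_obs();print(o,ctrl.finger_overhang)
a=cv2.imread('pics/top.png');cv2.imwrite('pics/top_b.png',cv2.resize(a,(800,600)))
E
```

```text
{'t': 0.1, 'q': array([-1.35832023e+00,  1.81460887e-01,  1.60791155e+00, -3.27410758e-05,
        1.35380788e+00, -2.06301650e-01]), 'joint_velocities': array([ 0.000976  , -0.00181793, -0.00066799,  0.00061259,  0.00034122,
       -0.00091407]), 'joint_efforts': array([ 8.97359405e-04, -4.34816551e+01, -3.42697048e+01,  7.04791560e-02,
        3.40793515e-02, -4.30573789e-05]), 'tcp_pos': array([ 0.23378129, -0.52507635,  0.40390161]), 'tcp_rot': array([-3.07141919e+00, -6.52699110e-01,  5.78844874e-05]), 'force': array([-0.83162213, -0.45408242,  0.25704909]), 'wrist_torque': array([0.0401844 , 0.03716809, 0.04276213]), 'grip_force': 0.0, 'grip_width': 1.0013980739110353} 0.166
```

View pics/top_b.png

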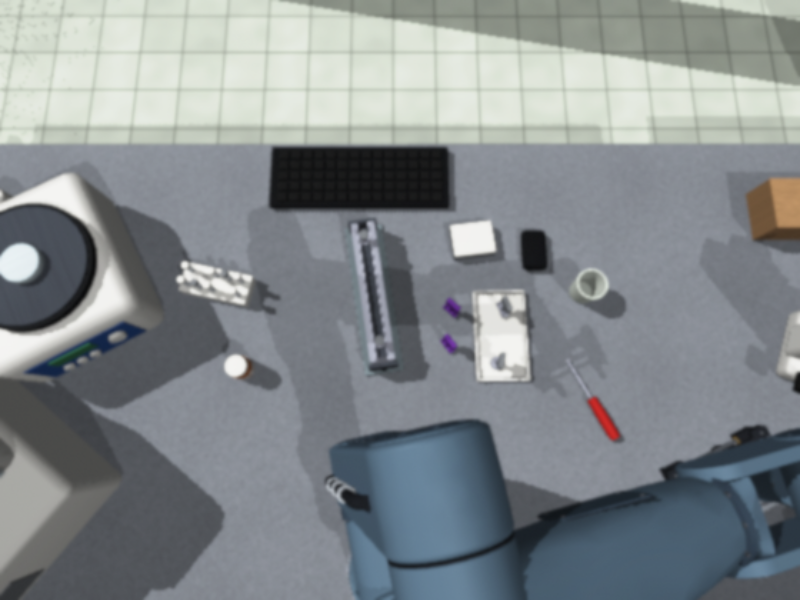

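View pics/scene.png

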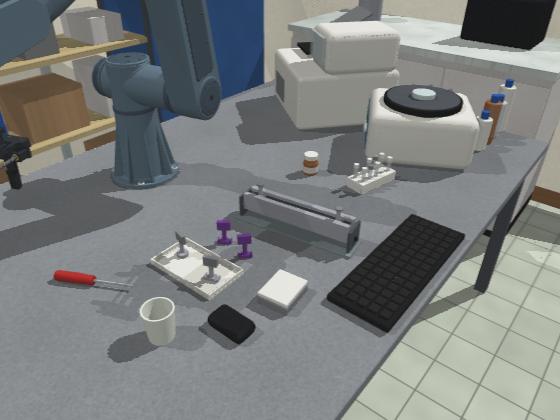

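The tray holds two candidates at scene (182,243) and (211,267), which are top (498,362) and (505,307). The two purple ones beside it are look-alikes. I'll enlarge the tray to compare the feet, and measure the positions.

Run:
```python
from h import *
s=load('scene');t=load('top')
a=cv2.resize(s['im'][225:300,140:260],(640,400),interpolation=cv2.INTER_CUBIC)
b=cv2.resize(t['im'][195:275,320:380],(300,400),interpolation=cv2.INTER_CUBIC)
cv2.imwrite('pics/crop.png',cv2.resize(np.hstack([a,b]),(800,340)))
P=cloud(t)
for n,(u,v) in dict(nutA=(505,307),nutB=(498,362),tray=(502,336),mountmid=(372,293),p1=(363,228),p2=(381,360)).items():
    print(n,P[int(v*.7),int(u*.7)].round(3))
# plates: points above z .045 near the tray
for f in ('top','scene'):
  P=cloud(load(f)).reshape(-1,3)
  tc=P[0]
  print(f)
  c=cloud(t)[235,351]
  m=(abs(P[:,0]-c[0])<.11)&(abs(P[:,1]-c[1])<.075)&(P[:,2]>.055)&(P[:,2]<.09)
  Q=P[m].astype(np.float32)
  _,l,cc=cv2.kmeans(Q,2,None,(3,50,1e-5),5,cv2.KMEANS_PP_CENTERS)
  for k in (0,1):
    q=Q[l[:,0]==k]; 
    r=cv2.minAreaRect(q[:,:2]); print(len(q),cc[k].round(4),r, q[:,2].max())
# rail top
  c=cloud(t)[205,260]
  m=(abs(P[:,0]-c[0])<.2)&(abs(P[:,1]-c[1])<.09)&(P[:,2]>.05)&(P[:,2]<.13)
  q=P[m]; print('rail',len(q),np.histogram(q[:,2],bins=np.arange(.05,.13,.003)),cv2.minAreaRect(q[:,:2].astype(np.float32)))
```

```text
nutA [ 0.56  -0.232  0.067]
nutB [ 0.436 -0.212  0.06 ]
tray [ 0.501 -0.234  0.009]
mountmid [0.589 0.066 0.072]
p1 [0.759 0.089 0.035]
p2 [0.445 0.046 0.043]
topTraceback (most recent call last):
  File "<stdin>", line 20, in <module>
cv2.error: OpenCV(4.12.0) /io/opencv/modules/imgproc/src/convhull.cpp:143: error: (-215:Assertion failed) total >= 0 && (depth == CV_32F || depth == CV_32S) in function 'convexHull'
```

View pics/crop.png

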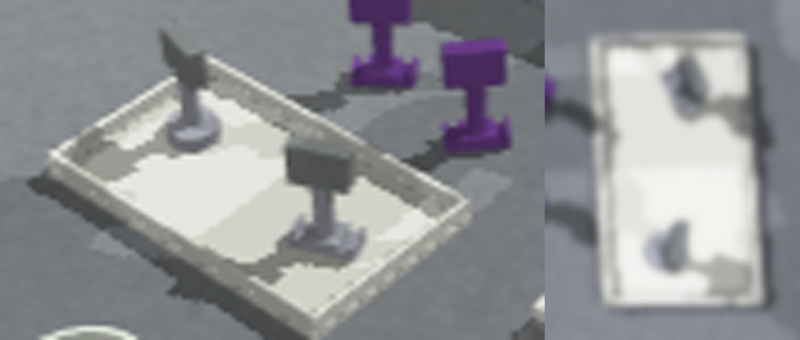

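The crop shows a round foot at scene (182,243). The grey piece at scene (211,267), top (505,307), has an oblong grooved foot, so that one is the nut. It is the grey one farther from the robot.

Run:
```python
from h import *
t=load('top');Pt=cloud(t)
for f in ('top','scene'):
  P=cloud(load(f)).reshape(-1,3);P=P[~np.isnan(P[:,0])]
  for n,c in dict(nut=(.555,-.232),disc=(.44,-.215)).items():
    m=(np.hypot(P[:,0]-c[0],P[:,1]-c[1])<.045)&(P[:,2]>.05)&(P[:,2]<.09)
    q=P[m]; print(f,n,len(q),q.mean(0).round(4),np.percentile(q[:,2],[5,50,95]).round(4))
    if len(q)>5: print(cv2.minAreaRect(q[:,:2].astype(np.float32)))
  m=(abs(P[:,0]-.6)<.2)&(abs(P[:,1]-.066)<.09)&(P[:,2]>.05)&(P[:,2]<.13)
  q=P[m]; h,e=np.histogram(q[:,2],bins=np.arange(.05,.13,.003));print('rail',len(q),list(zip(e.round(3),h)))
  print(cv2.minAreaRect(q[:,:2].astype(np.float32)))
  for z0,z1 in((.05,.09),(.095,.13)):
    k=q[(q[:,2]>z0)&(q[:,2]<z1)]; print(len(k),k.mean(0).round(4),k[:,0].min(),k[:,0].max())
    if z0>.09: print(k.round(3)[::4])
```

```text
top nut 59 [ 0.5647 -0.2352  0.0703] [0.0566 0.0725 0.0764]
((0.5656436085700989, -0.236497163772583), (0.03497350960969925, 0.013529861345887184), 23.16598892211914)
top disc 58 [ 0.4393 -0.2178  0.0709] [0.0559 0.0734 0.0768]
((0.44025060534477234, -0.2188844084739685), (0.012160344049334526, 0.03612437844276428), 73.7243881225586)
rail 1746 [(np.float64(0.05), np.int64(4)), (np.float64(0.053), np.int64(3)), (np.float64(0.056), np.int64(6)), (np.float64(0.059), np.int64(6)), (np.float64(0.062), np.int64(38)), (np.float64(0.065), np.int64(175)), (np.float64(0.068), np.int64(278)), (np.float64(0.071), np.int64(177)), (np.float64(0.074), np.int64(40)), (np.float64(0.077), np.int64(112)), (np.float64(0.08), np.int64(406)), (np.float64(0.083), np.int64(354)), (np.float64(0.086), np.int64(67)), (np.float64(0.089), np.int64(5)), (np.float64(0.092), np.int64(0)), (np.float64(0.095), np.int64(0)), (np.float64(0.098), np.int64(0)), (np.float64(0.101), np.int64(0)), (np.float64(0.104), np.int64(0)), (np.float64(0.107), np.int64(2)), (np.float64(0.11), np.int64(12)), (np.float64(0.113), np.int
[... 2130 characters left out ...]
), 8.422503471374512)
2477 [0.613  0.0563 0.0724] 0.4226890719212662 0.7736320342831193
104 [0.6088 0.0618 0.1098] 0.47116994685834807 0.7281175720526093
[[0.471 0.045 0.115]
 [0.481 0.051 0.117]
 [0.477 0.042 0.115]
 [0.487 0.052 0.115]
 [0.48  0.044 0.113]
 [0.486 0.054 0.11 ]
 [0.486 0.036 0.115]
 [0.479 0.036 0.109]
 [0.488 0.043 0.11 ]
 [0.485 0.045 0.104]
 [0.486 0.045 0.101]
 [0.486 0.045 0.098]
 [0.706 0.084 0.113]
 [0.714 0.091 0.113]
 [0.712 0.079 0.115]
 [0.719 0.087 0.114]
 [0.713 0.078 0.113]
 [0.723 0.081 0.115]
 [0.714 0.072 0.113]
 [0.723 0.075 0.116]
 [0.718 0.07  0.113]
 [0.727 0.075 0.114]
 [0.72  0.076 0.108]
 [0.721 0.076 0.105]
 [0.721 0.076 0.102]
 [0.718 0.077 0.097]]
```

Request:
play_rows(hand=[0.2,0.2,0.2,0.2,0.2,0.2,0.2,0.2,0.2,0.2], dp=[[0.04,-0.012,0],[0.08,-0.024,0.01],[0.12,-0.036,0.02],[0.16,-0.048,0.03],[0.2,-0.06,0.04],[0.24,-0.072,0.05],[0.28,-0.084,0.06],[0.32,-0.096,0.065],[0.355,-0.107,0.07],[0.385,-0.116,0.075]], spin=[0,0,0,0,0,0,0,0,0,0])

```text
t: 0.93
tcp_pos: [0.5399, -0.2604, 0.3289]
tcp_rot: [-3.072, -0.654, 0.001]
force: [0.2, -0.6, 0.1]
grip_width: 0.599
grip_force: 0.0
```

Request:
play_rows(hand=[0.2,0.2,0.2,0.2,0.2], dp=[[0.025,-0.007,0.005],[0.036,-0.0105,0.009],[0.036,-0.0105,0.009],[0.036,-0.0105,0.009],[0.036,-0.0105,0.009]], spin=[0,0,0,0,0])

```text
t: 1.35
tcp_pos: [0.5662, -0.2396, 0.3207]
tcp_rot: [3.073, 0.651, -0.001]
force: [0.3, -0.5, 1.1]
grip_width: 0.603
grip_force: 0.0
```

```bash
cat >> h.py <<'E'
from scipy.spatial.transform import Rotation as Ro
def nearz(f,c,z0,z1,r=.04,fish=True):
    P=cloud(load(f),fish).reshape(-1,3);P=P[~np.isnan(P[:,0])]
    return P[(np.hypot(P[:,0]-c[0],P[:,1]-c[1])<r)&(P[:,2]>z0)&(P[:,2]<z1)]
def show(o=None):
    o=o or ctrl.get_obs(); R=Ro.from_rotvec(o['tcp_rot']).as_matrix()
    print('t',round(o['t'],2),'tcp',o['tcp_pos'].round(4),'xang',np.degrees(np.arctan2(R[1,0],R[0,0])).round(2),'zax',R[:,2].round(3),'F',o['force'].round(1),'w',round(o['grip_width'],3),'gf',round(o['grip_force'],1)); return o,R
E
python3 - <<'E'
from h import *
show();snap('wrist','w1');snap('top','top2')
for f,fi in(('w1',1),('top2',0)):
  for z0,z1 in((.06,.09),(.07,.09)):
    q=nearz(f,(.567,-.238),z0,z1,.04,fi);print(f,len(q),q.mean(0).round(4) if len(q) else '',np.percentile(q[:,2],[5,50,95]) if len(q) else '')
    if len(q)>4:print(cv2.minAreaRect(q[:,:2].astype(np.float32)))
cv2.imwrite('pics/w1.png',cv2.resize(load('w1')['im'],(800,600)))
E
```

```text
t 1.35 tcp [ 0.5662 -0.2396  0.3207] xang 23.94 zax [-0.001 -0.    -1.   ] F [ 0.3 -0.5  1.1] w 0.603 gf 0.0
w1 776 [ 0.5681 -0.2385  0.0722] [0.06743601 0.07271809 0.0738779 ]
((0.5664191246032715, -0.23929421603679657), (0.03602095693349838, 0.011401022784411907), 23.95679473876953)
w1 726 [ 0.5671 -0.239   0.0727] [0.07129136 0.07278918 0.07389349]
((0.5663731098175049, -0.23941880464553833), (0.03580215573310852, 0.011397527530789375), 23.588926315307617)
top2 0  
top2 0
```

View pics/w1.png

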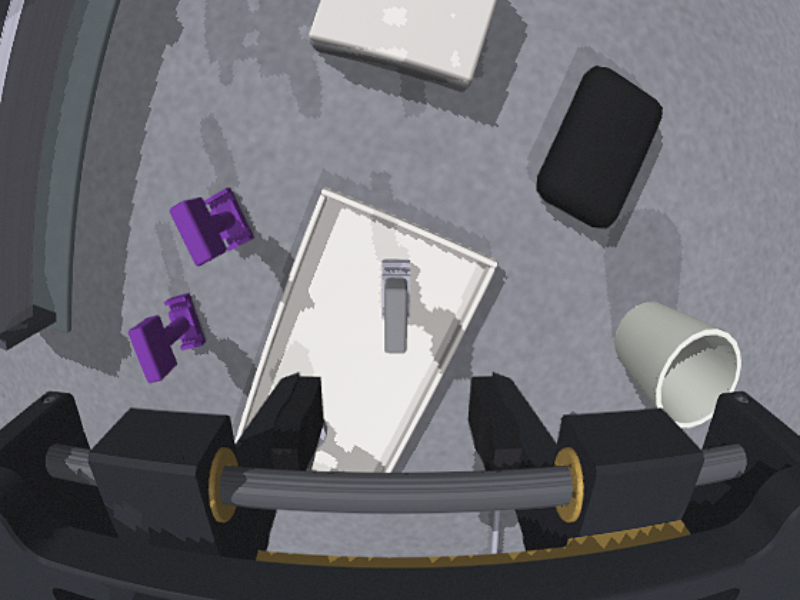

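The wrist view confirms it: the grey plate sits at (396,315), directly under the tool, and its grooved oblong foot shows at (396,270). It matches to within 1 mm and 1°, so I'm going down to grip.

Request:
play_rows(hand=[0.2,0.2,0.2,0.2,0.2,0.2,0.2,-1,-1,-1], dp=[[0,0,0.03],[0,0,0.06],[0,0,0.085],[0,0,0.103],[0,0,0.113],[0,0,0.113],[0,0,0.113],[0,0,0.113],[0,0,0.113],[0,0,0.113]], spin=[0,0,0,0,0,0,0,0,0,0], newtons=40)

```text
t: 2.28
tcp_pos: [0.5675, -0.2389, 0.2093]
tcp_rot: [3.071, 0.653, 0.003]
force: [-0.7, -0.2, 0.5]
grip_width: 0.398
grip_force: 0.0
```

Request:
play_rows(hand=[-1,-1,-1,-1,-1,-1], dp=[[0,0,0],[0,0,0],[0,0,0],[0,0,0],[0,0,0],[0,0,0]], spin=[0,0,0,0,0,0])

```text
t: 2.78
tcp_pos: [0.5671, -0.2386, 0.2079]
tcp_rot: [3.073, 0.653, 0.0]
force: [-0.7, 1.0, 2.6]
grip_width: 0.135
grip_force: 40.0
```

Request:
play_rows(hand=[-1,-1,-1,-1,-1,-1,-1,-1,-1,-1], dp=[[0,0,-0.02],[0,0,-0.05],[0,0,-0.09],[0,0,-0.125],[0.015,-0.025,-0.14],[0.033,-0.058,-0.14],[0.051,-0.09,-0.14],[0.069,-0.121,-0.14],[0.087,-0.153,-0.14],[0.105,-0.185,-0.14]], spin=[0,0,0,0,0,3,6,9,12,15])

```text
t: 3.62
tcp_pos: [0.5874, -0.0251, 0.3474]
tcp_rot: [-3.132, -0.242, 0.001]
force: [0.3, -0.4, -1.8]
grip_width: 0.129
grip_force: 40.0
```

Run:
```python
from h import *
o,R=show();print(o['q'].round(2),(R.T@(np.array([.597,.065,.335])-o['tcp_pos'])).round(4))
```

```text
t 3.62 tcp [ 0.5874 -0.0251  0.3474] xang 8.82 zax [-0.001  0.    -1.   ] F [ 0.3 -0.4 -1.8] w 0.129 gf 40.0
[-0.24  0.27  1.63  0.    1.25  1.17] [ 0.0233 -0.0876  0.0125]
```

Request:
play_rows(hand=[-1,-1,-1,-1,-1,-1], dp=[[0.006,-0.03,0],[0.015,-0.06,0.0],[0.022,-0.085,0.01],[0.022,-0.085,0.01],[0.022,-0.085,0.01],[0.022,-0.085,0.01]], spin=[0,0,0,0,0,0])

```text
t: 4.12
tcp_pos: [0.596, 0.0603, 0.3374]
tcp_rot: [3.132, 0.247, -0.001]
force: [-0.4, 0.3, -1.3]
grip_width: 0.128
grip_force: 40.0
```

Run:
```python
from h import *
o,R=show();snap('wrist','w2')
P=cloud(load('w2'),True);F=P.reshape(-1,3);F=F[~np.isnan(F[:,0])]
# rail-frame: coarse angle 8.6, fit lips
b=F[(abs(F[:,0]-.6)<.19)&(abs(F[:,1]-.065)<.09)]
h,e=np.histogram(b[:,2],bins=np.arange(.05,.125,.0025));print(list(zip(e.round(4),h)))
top=b[(b[:,2]>.079)&(b[:,2]<.087)]
print(np.median(top[:,2]))
r=cv2.minAreaRect(top[:,:2].astype(np.float32));print(r)
a=np.radians(8.6)
for _ in range(3):
  u=np.array([np.cos(a),np.sin(a)]);v=np.array([-u[1],u[0]])
  s=(top[:,:2]-[.597,.065])@u;w=(top[:,:2]-[.597,.065])@v
  # midline by bins of s: outer and inner edges
  S=[];M=[]
  for s0 in np.arange(-.15,.15,.01):
    k=w[(s>=s0)&(s<s0+.01)]; 
    if len(k)>15 and (k>.005).sum()>5 and (k<-.005).sum()>5:
      lo=np.percentile(k,1);hi=np.percentile(k,99);il=k[k<0].max();ih=k[k>0].min()
      S.append(s0+.005);M.append([(lo+hi)/2,(il+ih)/2,hi-lo,ih-il])
  M=np.array(M);p=np.polyfit(S,M[:,0],1);p2=np.polyfit(S,M[:,1],1);a+=np.arctan(p[0])
print(np.c_[S,M].round(4));print('ang',np.degrees(a),p,p2)
cv2.imwrite('pics/w2.png',cv2.resize(load('w2')['im'],(800,600)))
```

```text
t 4.12 tcp [0.596  0.0603 0.3374] xang 9.02 zax [-0.001 -0.    -1.   ] F [-0.4  0.3 -1.3] w 0.128 gf 40.0
[(np.float64(0.05), np.int64(40)), (np.float64(0.0525), np.int64(25)), (np.float64(0.055), np.int64(57)), (np.float64(0.0575), np.int64(34)), (np.float64(0.06), np.int64(56)), (np.float64(0.0625), np.int64(48)), (np.float64(0.065), np.int64(2598)), (np.float64(0.0675), np.int64(2806)), (np.float64(0.07), np.int64(955)), (np.float64(0.0725), np.int64(85)), (np.float64(0.075), np.int64(71)), (np.float64(0.0775), np.int64(277)), (np.float64(0.08), np.int64(9967)), (np.float64(0.0825), np.int64(720)), (np.float64(0.085), np.int64(0)), (np.float64(0.0875), np.int64(0)), (np.float64(0.09), np.int64(0)), (np.float64(0.0925), np.int64(0)), (np.float64(0.095), np.int64(0)), (np.float64(0.0975), np.int64(0)), (np.float64(0.1), np.int64(0)), (np.float64(0.1025), np.int64(0)), (np.float64(0.105), np.int64(0)), (np.float64(0.1075), np.int64(9)), (np.float64(0.11), np.int64(180)), (np.float64(0.1125), np.int64(1071)), (np.float64(0.115), np.int64(12)), (np.float64(0.1175), np.int64(0)), (np.fl
[... 394 characters left out ...]
 0.0539  0.0235]
 [ 0.015  -0.0015 -0.0011  0.0534  0.0238]
 [ 0.025  -0.0018 -0.0011  0.0535  0.0236]
 [ 0.035  -0.0011 -0.0011  0.0531  0.0234]
 [ 0.045  -0.0013 -0.0014  0.0532  0.0239]
 [ 0.055  -0.0009 -0.0014  0.0536  0.0237]
 [ 0.065  -0.0016 -0.0013  0.0531  0.0236]
 [ 0.075  -0.0012 -0.0013  0.0536  0.0235]
 [ 0.085  -0.0015 -0.0015  0.0528  0.024 ]
 [ 0.095  -0.0014 -0.0015  0.0539  0.024 ]
 [ 0.105  -0.0016 -0.0014  0.0531  0.024 ]
 [ 0.115  -0.0013 -0.0016  0.0537  0.0233]
 [ 0.125  -0.0015 -0.0013  0.0531  0.0239]
 [ 0.135  -0.0014 -0.0012  0.0532  0.024 ]
 [ 0.145  -0.0014 -0.0015  0.0533  0.0234]]
ang 8.65171734459704 [ 2.24092240e-10 -1.42121562e-03] [ 0.00418947 -0.00185244]
```

View pics/w2.png

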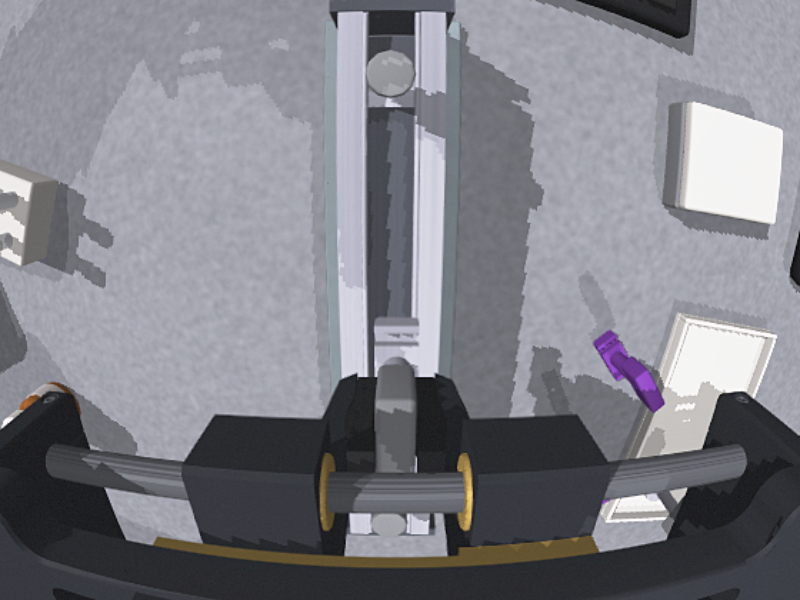

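The foot, at (396,330), is over the slot and about 3 mm to the right of the midline. I'll correct that and lower it to just above the rail.

Request:
play_rows(hand=[-1,-1,-1,-1,-1,-1], dp=[[0,-0.003,0.01],[0,-0.003,0.025],[0,-0.003,0.037],[0,-0.003,0.042],[0,-0.003,0.042],[0,-0.003,0.042]], spin=[0.4,0.4,0.4,0.4,0.4,0.4])

```text
t: 4.67
tcp_pos: [0.5957, 0.0631, 0.2953]
tcp_rot: [-3.133, -0.234, 0.001]
force: [0.4, -0.4, -0.2]
grip_width: 0.131
grip_force: 40.0
```

Run:
```python
from h import *
o,R=show();snap('wrist','w3')
P=cloud(load('w3'),True);F=P.reshape(-1,3);F=F[~np.isnan(F[:,0])]
L=(F-o['tcp_pos'])@R  # tool frame
L=L[(abs(L[:,1])<.04)&(L[:,0]>-.05)&(L[:,0]<.06)]
foot=L[(L[:,2]>.188)&(L[:,2]<.2025)&(abs(L[:,1])<.014)]
for x0 in np.arange(-.02,.024,.004):
  k=foot[(foot[:,0]>=x0)&(foot[:,0]<x0+.004)]
  if len(k)>5: print('foot',x0.round(3),len(k),np.percentile(k[:,1],[2,98]).round(4),np.median(k[:,2]).round(4))
zt=o['tcp_pos'][2]-.0815
lip=L[(abs(L[:,2]-zt)<.003)]
for x0 in np.arange(.02,.06,.008):
  k=lip[(lip[:,0]>=x0)&(lip[:,0]<x0+.008)][:,1]
  if len(k)>10: print('lip',x0.round(3),np.percentile(k,1).round(4),k[k<0].max().round(4),k[k>0].min().round(4),np.percentile(k,99).round(4))
cv2.imwrite('pics/w3.png',cv2.resize(load('w3')['im'][170:350,180:370],(600,568)))
```

```text
t 4.67 tcp [0.5957 0.0631 0.2953] xang 8.55 zax [-0.001  0.    -1.   ] F [ 0.4 -0.4 -0.2] w 0.131 gf 40.0
foot -0.004 39 [-0.0085  0.0092] 0.194
foot 0.0 128 [-0.0084  0.0091] 0.1937
foot 0.004 227 [-0.0083  0.009 ] 0.1938
foot 0.008 296 [-0.0084  0.0091] 0.1984
foot 0.012 111 [-0.0081  0.0089] 0.1943
foot 0.016 248 [-0.0082  0.0094] 0.197
lip 0.02 -0.027 -0.012 0.012 0.0264
lip 0.028 -0.0267 -0.012 0.0113 0.0267
lip 0.036 -0.027 -0.0123 0.0112 0.0265
lip 0.044 -0.027 -0.0123 0.0112 0.0261
lip 0.052 -0.0272 -0.0121 0.0112 0.0262
```

View pics/w3.png

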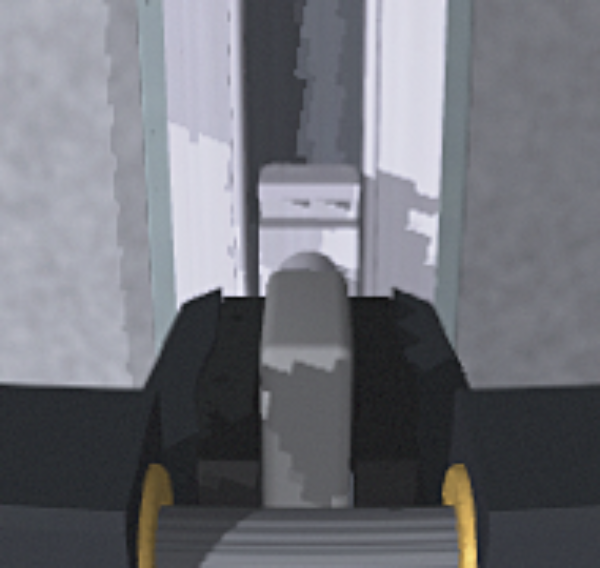

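The foot is centred in the slot to within 0.8 mm, with a slightly wider gap on the left. I'll correct that and lower the foot gently into the slot.

Request:
play_rows(hand=[-1,-1,-1,-1,-1,-1,-1,-1,-1,-1], dp=[[0,-0.0008,0.002],[0,-0.0008,0.005],[0,-0.0008,0.008],[0,-0.0008,0.011],[0,-0.0008,0.014],[0,-0.0008,0.017],[0,-0.0008,0.019],[0,-0.0008,0.021],[0,-0.0008,0.021],[0,-0.0008,0.021]], spin=[0,0,0,0,0,0,0,0,0,0])

```text
t: 5.55
tcp_pos: [0.5956, 0.0643, 0.2746]
tcp_rot: [-3.133, -0.235, 0.0]
force: [0.6, -0.4, -0.9]
grip_width: 0.133
grip_force: 40.0
```

Request:
play_rows(hand=[-1,-1,-1,-1], dp=[[0,0,0.001],[0,0,0.002],[0,0,0.003],[0,0,0.003]], spin=[0,0,0,0])

```text
t: 5.88
tcp_pos: [0.5957, 0.0643, 0.2722]
tcp_rot: [3.133, 0.235, 0.001]
force: [-1.4, -0.7, 3.6]
grip_width: 0.133
grip_force: 40.0
```

Contact came at TCP z ≈ 0.2725, as predicted. I'll press on.

Request:
play_rows(hand=[-1,-1,-1,-1,-1,-1,-1,-1], dp=[[0,0,0.001],[0,0,0.002],[0,0,0.003],[0,0,0.004],[0,0,0.005],[0,0,0.006],[0,0,0.006],[0,0,0.006]], spin=[0,0,0,0,0,0,0,0])

```text
t: 6.55
tcp_pos: [0.5958, 0.0643, 0.2666]
tcp_rot: [3.133, 0.236, 0.001]
force: [-3.0, -0.5, 8.2]
grip_width: 0.133
grip_force: 40.0
```

```bash
python3 -c "from h import *;show()"
```

```text
t 6.55 tcp [0.5958 0.0643 0.2666] xang 8.6 zax [ 0.001 -0.    -1.   ] F [-3.  -0.5  8.2] w 0.133 gf 40.0
```

Request:
play_rows(hand=[-1,-1,-1,-1,-1,-1], dp=[[0,0,0.001],[0,0,0.002],[0,0,0.003],[0,0,0.003],[0,0,0.003],[0,0,0.003]], spin=[0,0,0,0,0,0])

```text
t: 7.05
tcp_pos: [0.5958, 0.0643, 0.2639]
tcp_rot: [3.132, 0.236, 0.002]
force: [-4.0, -0.2, 9.5]
grip_width: 0.131
grip_force: 40.0
```

Request:
play_rows(hand=[-1,-1,-1,-1,-1,-1,-1,-1], dp=[[0,0,0],[0,0,0],[0,0,0],[0,0,0],[0,0,0],[0,0,0],[0,0,0],[0,0,0]], spin=[-3,-6,-9,-12,-15,-18,-18,-18])

```text
t: 7.72
tcp_pos: [0.5967, 0.0643, 0.2646]
tcp_rot: [3.056, 0.723, 0.007]
force: [-1.9, 0.7, 9.4]
grip_width: 0.131
grip_force: 40.0
```

```bash
python3 -c "
from h import *
o,_=show();print(o['wrist_torque'],o['q'])"
```

```text
t 7.72 tcp [0.5967 0.0643 0.2646] xang 26.61 zax [ 0.004 -0.    -1.   ] F [-1.9  0.7  9.4] w 0.131 gf 40.0
[0.07236242 0.08885544 0.05976444] [-9.02548788e-02  3.91472057e-01  1.64720970e+00  2.90321573e-04
  1.09859297e+00  1.01597401e+00]
```

Request:
play_rows(hand=[-1,-1,-1,-1,-1,-1,-1,-1], dp=[[0,0,0.0006],[0,0,0.0012],[0,0,0.0012],[0,0,0.0012],[0,0,0.0012],[0,0,0.0012],[0,0,0.0012],[0,0,0.0012]], spin=[0,0,-3,-6,-9,-12,-12,-12])

```text
t: 8.38
tcp_pos: [0.5968, 0.0643, 0.2636]
tcp_rot: [2.963, 1.038, 0.007]
force: [-0.2, -0.2, 10.1]
grip_width: 0.131
grip_force: 40.0
```

Run:
```python
from h import *
o,R=show();print(o['wrist_torque']);snap('wrist','w4')
cv2.imwrite('pics/w4.png',cv2.resize(load('w4')['im'][170:350,180:370],(600,568)))
```

```text
t 8.38 tcp [0.5968 0.0643 0.2636] xang 38.61 zax [ 0.005 -0.    -1.   ] F [-0.2 -0.2 10.1] w 0.131 gf 40.0
[0.04439888 0.13950407 0.00702504]
```

View pics/w4.png

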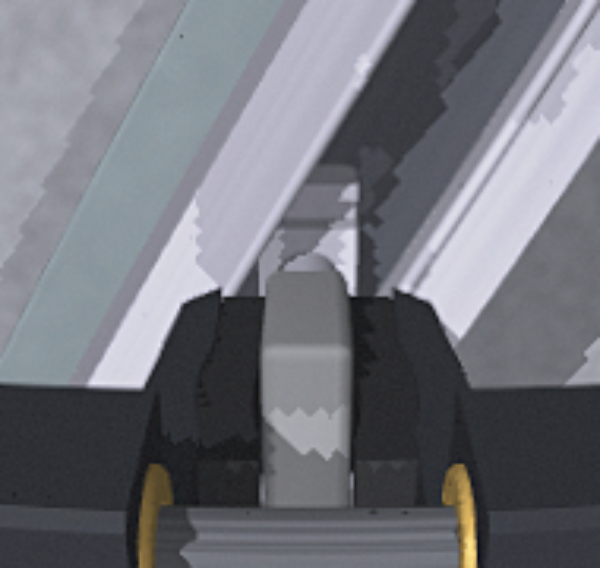

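The foot has turned with the tool and its corner is now under the left lip, at (290,200). I'll finish the turn, which needs 60° more.

Request:
play_rows(hand=[-1,-1,-1,-1,-1,-1,-1,-1,-1,-1], dp=[[0,0,0],[0,0,0],[0,0,0],[0,0,0],[0,0,0],[0,0,0],[0,0,0],[0,0,0],[0,0,0],[0,0,0]], spin=[-4,-8,-12,-16,-20,-24,-28,-32,-36,-40])

```text
t: 9.27
tcp_pos: [0.5968, 0.0643, 0.2636]
tcp_rot: [2.425, 1.992, 0.006]
force: [0.4, -0.2, 9.7]
grip_width: 0.131
grip_force: 40.0
```

Request:
play_rows(hand=[-1,-1,-1,-1,-1,-1,-1,-1], dp=[[0,0,0],[0,0,0],[0,0,0],[0,0,0],[0,0,0],[0,0,0],[0,0,0],[0,0,0]], spin=[-4,-8,-12,-16,-20,-20,-20,-20])

```text
t: 9.93
tcp_pos: [0.5968, 0.0643, 0.2637]
tcp_rot: [2.046, 2.379, 0.005]
force: [0.2, 0.1, 10.4]
grip_width: 0.13
grip_force: 40.0
```

Run:
```python
from h import *
o,R=show();print(o['wrist_torque'])
c=np.array([.5957,.0634]);u=np.array([np.cos(np.radians(8.65)),np.sin(np.radians(8.65))])
d=o['tcp_pos'][:2]-c;print('along',d@u,'across',d@[-u[1],u[0]])
g=o['tcp_pos']+.147*R[:,2];d=g[:2]-c;print('grasp across',d@[-u[1],u[0]])
```

```text
t 9.93 tcp [0.5968 0.0643 0.2637] xang 98.61 zax [ 0.005 -0.    -1.   ] F [ 0.2  0.1 10.4] w 0.13 gf 40.0
[0.06578316 0.01699381 0.0989632 ]
along 0.001264676463070077 across 0.0007587757683299337
grasp across 0.0006179737940928334
```

Run:
```python
from h import *
# w3 tcp known: nut foot extents along tool x
for f,tcp,ang in(('w3',(.5957,.0631,.2953),8.55),('w2',(.596,.0603,.3374),9.02)):
  F=cloud(load(f),True).reshape(-1,3);F=F[~np.isnan(F[:,0])]
  a=np.radians(ang);R=np.array([[np.cos(a),np.sin(a),0],[np.sin(a),-np.cos(a),0],[0,0,-1]]).T
  L=(F-np.array(tcp))@R.T
  k=L[(abs(L[:,1])<.008)&(L[:,2]>.185)&(L[:,2]<.2)&(L[:,0]>.005)&(L[:,0]<.03)]
  print(f,np.percentile(k[:,0],[90,98,99.5,100]).round(4))
  g=k[k[:,2]>.1965]; print('groove',np.percentile(g[:,0],[2,50,98]).round(4),len(g))
```

```text
w3 [0.0171 0.0174 0.0175 0.0177]
groove [0.0083 0.0104 0.0174] 242
w2 [0.0171 0.0175 0.0176 0.0178]
groove [0.0084 0.0106 0.0175] 231
```

Request:
play_rows(hand=[-1,-1,-1,-1,-1,-1,-1,-1,-1,-1], dp=[[0.0005,0,-0.001],[0.0005,0,-0.002],[0.0005,0,-0.003],[0.0005,0,-0.004],[0.0005,0,-0.0045],[0.0005,0,-0.005],[0.0005,0,-0.0055],[0.0005,0,-0.006],[0.0005,0,-0.006],[0.0005,0,-0.006]], spin=[0,0,0,0,0,0,0,0,0,0])

```text
t: 10.77
tcp_pos: [0.5967, 0.0645, 0.269]
tcp_rot: [2.046, 2.379, 0.004]
force: [0.9, -1.0, 5.9]
grip_width: 0.131
grip_force: 40.0
```

```bash
python3 -c "
from h import *
o,_=show();print(o['wrist_torque'])"
```

```text
t 10.77 tcp [0.5967 0.0645 0.269 ] xang 98.59 zax [ 0.005 -0.001 -1.   ] F [ 0.9 -1.   5.9] w 0.131 gf 40.0
[-0.1929999  -0.27981929  0.00795208]
```

The tool force has dropped to the level of about 3 mm of strip travel, so the lips are in the grooves. I'll ease up the last millimetre.

Request:
play_rows(hand=[-1,-1,-1,-1,-1], dp=[[0,0,-0.0005],[0,0,-0.001],[0,0,-0.001],[0,0,-0.001],[0,0,-0.001]], spin=[0,0,0,0,0])

```text
t: 11.18
tcp_pos: [0.5966, 0.0645, 0.2699]
tcp_rot: [2.046, 2.379, 0.004]
force: [1.7, -0.5, 5.9]
grip_width: 0.128
grip_force: 40.0
```

```bash
python3 -c "
from h import *
o,_=show();print(o['wrist_torque'])"
```

```text
t 11.18 tcp [0.5966 0.0645 0.2699] xang 98.59 zax [ 0.004 -0.001 -1.   ] F [ 1.7 -0.5  5.9] w 0.128 gf 40.0
[-0.13793961 -0.35605223  0.03716484]
```

Request:
play_rows(hand=[-1,-1,-1,-0.6,-0.6,-0.6,-0.5,-0.4,-0.4,-0.4], dp=[[0,0,0],[0,0,0],[0,0,0],[0,0,0],[0,0,0],[0,0,0],[0,0,0],[0,0,0],[0,0,0],[0,0,0]], spin=[0,0,0,0,0,0,0,0,0,0], newtons=5)

```text
t: 12.02
tcp_pos: [0.5954, 0.0648, 0.2684]
tcp_rot: [-2.048, -2.382, 0.0]
force: [0.4, 0.2, 0.2]
grip_width: 0.298
grip_force: 0.0
```

Run:
```python
from h import *
o,R=show();snap('wrist','w5')
F=cloud(load('w5'),True).reshape(-1,3);F=F[~np.isnan(F[:,0])]
q=nearz('w5',(.597,.0643),.128,.15,.035)
L=(q-o['tcp_pos'])@R;L=L[abs(L[:,1])<.013]
if len(L)>5:print(len(L),np.percentile(q[:,2],[50,95]),cv2.minAreaRect(L[:,:2].astype(np.float32)))
cv2.imwrite('pics/w5.png',cv2.resize(load('w5')['im'][150:360,150:400],(714,600)))
```

```text
t 12.02 tcp [0.5954 0.0648 0.2684] xang 98.6 zax [-0.  0. -1.] F [0.4 0.2 0.2] w 0.298 gf 0.0
1632 [0.13600158 0.14707201] ((0.004736725240945816, 0.004259096458554268), (0.024658387526869774, 0.017452534288167953), 0.3609464168548584)
```

View pics/w5.png

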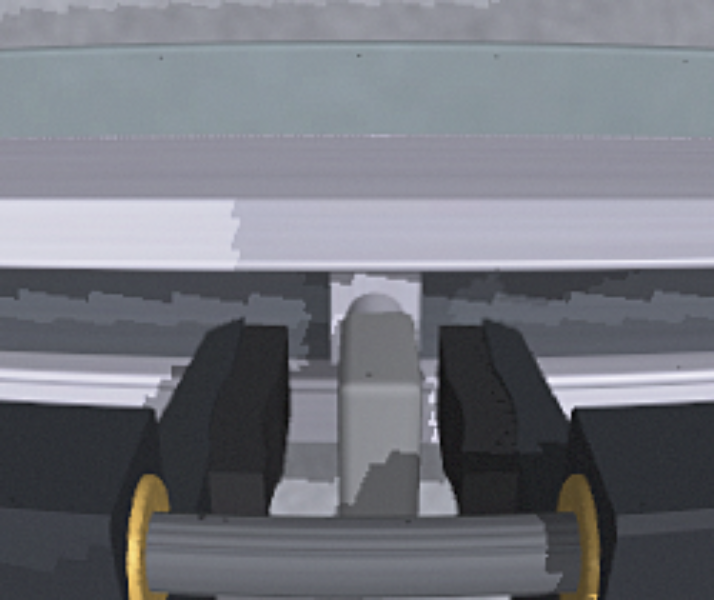

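The nut stands square across the slot with the fingers clear on both sides (plate at (380,420)). I'll retreat straight up and check it.

Request:
play_rows(hand=[-0.4,-0.4,-0.4,-0.4,-0.4,-0.4,-0.4,-0.4,-0.4,-0.4], dp=[[0,0,-0.01],[0,0,-0.025],[0,0,-0.05],[0,0,-0.08],[0,0,-0.11],[0,0,-0.13],[0,0,-0.14],[0,0,-0.14],[0,0,-0.14],[0,0,-0.14]], spin=[0,0,0,0,0,0,0,0,0,0])

```text
t: 12.9
tcp_pos: [0.595, 0.0648, 0.4067]
tcp_rot: [-2.047, -2.38, 0.003]
force: [-0.1, -0.2, 0.5]
grip_width: 0.301
grip_force: 0.0
```

Run:
```python
from h import *
o,R=show();snap('wrist','w6')
q=nearz('w6',(.597,.0643),.12,.145,.035);print(np.percentile(q[:,2],[5,50,95]).round(4))
t=q[q[:,2]>np.median(q[:,2])-.003];r=cv2.minAreaRect(t[:,:2].astype(np.float32));print(r)
for lo,hi in((.110,.145),):
  d=np.array(r[0])-[.5957,.0634];a=np.radians(8.65);print('along,across',d@[np.cos(a),np.sin(a)],d@[-np.sin(a),np.cos(a)])
q=nearz('w6',(.597,.0643),.079,.085,.08);print('rail top',np.median(q[:,2]))
cv2.imwrite('pics/w6.png',cv2.resize(load('w6')['im'],(800,600)))
```

```text
t 12.9 tcp [0.595  0.0648 0.4067] xang 98.59 zax [-0.003  0.    -1.   ] F [-0.1 -0.2  0.5] w 0.301 gf 0.0
[0.1282 0.1354 0.1366]
((0.5971308946609497, 0.06400404870510101), (0.011398892849683762, 0.035473909229040146), 8.52367877960205)
along,across 0.00150546676564568 0.00038197406509461474
rail top 0.081375541524933
```

View pics/w6.png

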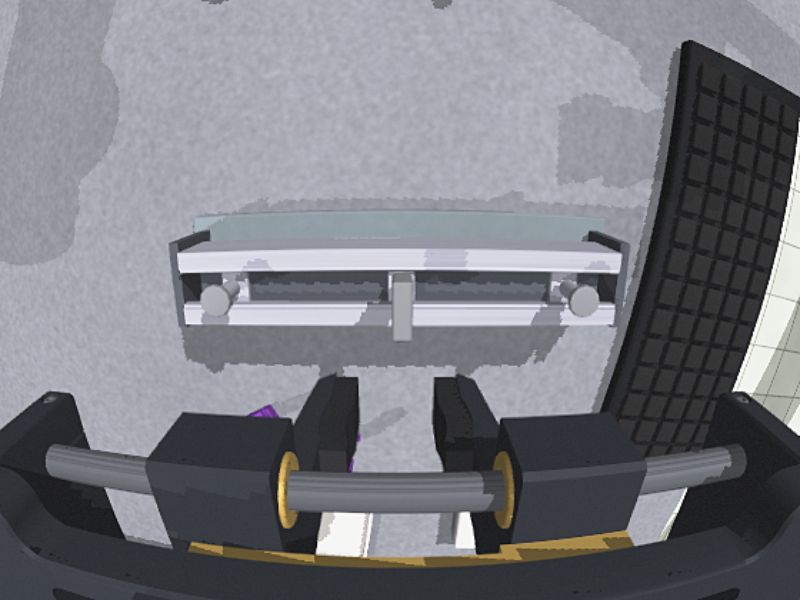

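The nut stands upright at (402,305), square and centred between the posts. Its plate top is 54 mm above the rail, which is exactly where a locked nut should be (strip pressed 2 mm). Handing in.

```bash
python3 -c "
from rig import ctrl
print(ctrl.hand_in())"
```

```text
the job is handed in; nothing more can be done
None
```

The nut is locked square across the slot about midway between the posts, the gripper has let go and moved clear, and the job is handed in; the hand-in returned no verdict.

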